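Tidy the tape rolls and empty spools onto their stands

ROBOT

A 6-joint arm with a two-finger parallel gripper is mounted at the origin on the work surface. World frame = base frame: x ahead of the robot, y to its left, z up, the work surface at z = 0. Lengths are in m, angles in degrees, forces in N, time in s.
With the tool pointing down it reaches from about 0.25 to 0.725 m from the base axis. Payload 9.7 kg.
Tool frame: the origin (TCP) lies on the centre line of the jaws, within the pads' length; the fingertips stand bot.nose_length ahead of it and the grasp point (between the pads) lies 11 mm behind it (bot.nose_length is the distance from the TCP to the fingertips, in m); z points along the fingers, y is the line along which they close (so a half turn about z gives the same grasp; the last joint's range is limited). The gripper opens to 85 mm and grips with 20 to 120 N. Pads are 22 mm wide; open, the fingers measure 114 mm over their backs; the gripper's body (76 mm by 85 mm) begins 54 mm behind the grasp point. The pads swing forward as they close: fully open they stand 13 mm farther back than shut.
Start: joints at [64.973, 4.979, 10.078, 95.1, 0, 90], TCP at [0.233, 0.498, 0.239] pointing down, gripper open.
Joint ranges: [-179.16, 179.16], [-48.56, 103.87], [-65.8, 70.77], [-126.05, 130.52], [-82.76, 87.17], [-180, 180]. Speed limits (degrees/s): [127.2, 127.2, 147.25, 180, 180, 180].

INTERFACE

Orientations are given as [roll, pitch, yaw] about the fixed x, y, z axes, in that order (R = Rz(yaw) Ry(pitch) Rx(roll)).
In Python, from workcell import bot gives the robot as it stands. The module is installed in compiled form; this text tells all that it offers.
- The arm moves only by the shell command python3 -m inch 'ROWS' [OPENING] [FORCE]. ROWS is JSON, a list of rows, each a list of 4 numbers: the shift along the world's x, y, z in cm, then the turn about the world's z in degrees. A call has exactly 8 rows; each row is the pose to reach, as a shift and turn from the pose commanded when the call began; what a row does not reach only later rows make up. A row lasts 1/8 s, in which the tool goes at most 62.5 mm and 10.7 degrees, less where a joint would pass 70% of its speed; a pose out of reach is approached as far as the arm can. A call with a gripper value outside its range is refused whole. OPENING is the finger opening in cm, from 0 to 8.54, set as the call begins (- or left out, the last holds). The fingers move at their own pace and stop on an object; FORCE is the grip in N (left out, the last holds). Time passes only in rows, so rows that repeat a pose let the fingers close, or fill a call up. It gives the time, the measured TCP pose, the force, the opening and the grip force at its end, in the units of the state.
- bot.get_obs(): the state, without advancing time (a new reading comes with each control period).
- bot.camera(name): name is "scene" or "top" or "wrist"; returns a dict with "img" (420x560x3 uint8, red, green, blue), "fovy" (degrees; the focal length in pixels is half the picture's height over the tangent of half this angle, whatever the lens; pixels are square), "cx", "cy" (the principal point, pixels), "R" (3x3) and "t" (3): a world point X has camera coordinates R X + t; the wrist camera has in their place "mount" (4x4, takes a point from camera to tool coordinates, whose origin is the TCP and whose axes are the flange's). Camera axes: x right, y down, z forward; pixel columns grow to the right and rows downward; lengths in m; the calibration is good to about 2 mm. The wrist camera is an equidistant fisheye: a pixel r from the principal point sees the ray r / f radians off the axis. A picture is of the moment at which its call begins: read the wrist's pose just before it. There is no depth.
- bot.job_done(): hands the job in; it is judged then, once.
Trained networks look in a picture, given as the dict that the camera call returned (one of the last four; its "shot" number tells which), for a name from the list of things; names that differ only in an ending like _2 or _b are one class to them, and where a whole thing is asked for, a point or a joint stands for the part that bears it (a point fixed in the world has none). Each returns a list of dicts, best first, with "score" (0 to 1); they miss things now and then, are a little off and sometimes report something else, mostly with a low value. They report only what shows in the picture. A call takes as long as a camera call. They do not tell look-alikes from the thing itself.
- bot.find_in(thing, picture): "point" ([column, row] in pixels, amid what is visible of it).
- bot.landmark_of(thing, picture): "point" ([column, row] in pixels: a listed point, or the origin of a listed thing).
The state is a dict: "time": time; "q": joint angles; "qd": joint speeds; "joint_efforts": joint torques, N m; "ee_pos": TCP position; "tcp_rot": TCP orientation; "wrist_force": force on the tool from outside, world axes, zero at the start; "torque": the same for the moment, N m; "opening": finger opening in m; "grasp_force": force on a finger pad.
Only numpy, scipy, OpenCV 4.12 (cv2) and the standard library are available. Lean on these libraries where they do the work, as an engineer would, in place of code of your own. Each camera call takes 0.05 s, during which the arm holds its last target. There are 200 camera calls.

TASK

Clear up the craft table: slip the three tape rolls over the steel post of the round-footed stand, the largest at the bottom, then the middle one, the smallest on top, and the two empty white spools over the wooden post of the square-footed stand, the larger one underneath. Each stack must sit flat and fully down, with everything let go, and the pen jar, button tin and glue bottle must stay standing where they are.

Things in the scene. Friction and masses are not known exactly. Their poses are not given: they have to be found in the camera images.
- roll_large: Largest roll of tan masking tape on a brown cardboard core, lying flat; outside diameter 64 mm, 19 mm high, straight through bore of 26 mm diameter; about 60 g. Origin: on the axis, centre of the underside; z up along the axis.
- roll_medium: Middle-sized roll of tan masking tape on a brown cardboard core, lying flat; outside diameter 52 mm, 19 mm high, straight through bore of 26 mm diameter; about 40 g. Origin: on the axis, centre of the underside; z up along the axis.
- roll_small: Smallest roll of tan masking tape on a brown cardboard core, lying flat; outside diameter 40 mm, 19 mm high, straight through bore of 26 mm diameter; about 25 g. Origin: on the axis, centre of the underside; z up along the axis.
- spool_large: Larger empty white plastic spool standing on end: two equal round flanges, 64 mm across and 5 mm thick, at the bottom and the top of a 38 mm barrel; 44 mm high overall, straight through bore of 28 mm diameter; about 60 g. Can be gripped across the flanges. Origin: on the axis, centre of the underside; z up along the axis.
- spool_small: Smaller empty white plastic spool standing on end: two equal round flanges, 50 mm across and 5 mm thick, at the bottom and the top of a 38 mm barrel; 30 mm high overall, straight through bore of 28 mm diameter; about 30 g. Can be gripped across the flanges. Origin: on the axis, centre of the underside; z up along the axis.
- tape_stand: Tape stand, fixed to the table: a ROUND pale wooden foot, 90 mm diameter and 10 mm thick, with a slim upright steel post, 12 mm diameter with a slightly tapered tip, at its centre; the post's tip is 64 mm above the table, so a full stack of three rolls (57 mm on the foot) ends just above it. Origin: centre of the underside of the foot, on the table; z up along the post.
- spool_stand: Spool stand, fixed to the table: a SQUARE pale wooden foot, 90 x 90 mm and 10 mm thick, with a thicker upright wooden post, 16 mm diameter with a tapered tip, at its centre; the post's tip is 68 mm above the table. The two spools stacked on the foot end 84 mm above the table. Origin: centre of the underside of the foot, on the table; z up along the post.
- pen_jar: Bystander, loose: glass jar of pens, 64 mm diameter, pens reach 134 mm above the table. Origin: centre of the underside.
- button_tin: Bystander, loose: low round dark tin of buttons, 76 mm diameter, 25 mm high. Origin: centre of the underside.
- glue_bottle: Bystander, loose: white glue bottle with an orange cap, 44 mm diameter, 115 mm high. Origin: centre of the underside.
Not all that is in view belongs to the job. What is shaped like the roll_small but purple is not meant. Leave any turquoise look-alike of the roll_large alone.

How it is judged (in metres and radians):
At the end, for the whole second after the job is handed in: Rolls large, medium, small from the bottom on the round-footed stand; spools large, small on the square-footed one: axes within 10 mm of the post, undersides within 5 mm of 10, 29, 48 mm and 10, 54 mm above the table, tilt under 0.12 rad, at rest (horizontal distance between each of roll_large, roll_medium, roll_small and tape_stand below 0.01 m and z of roll_large in the frame of tape_stand between 0.005 and 0.015 m and angle between each of roll_large, roll_medium, roll_small, spool_large, spool_small's own z axis and vertical below 0.12 rad and linear speed of each of roll_large, roll_medium, roll_small, spool_large, spool_small below 0.02 m/s and angular speed of each of roll_large, roll_medium, roll_small, spool_large, spool_small below 0.3 rad/s and z of roll_medium in the frame of tape_stand between 0.024 and 0.034 m and z of roll_small in the frame of tape_stand between 0.043 and 0.053 m and horizontal distance between each of spool_large, spool_small and spool_stand below 0.01 m and z of spool_large in the frame of spool_stand between 0.005 and 0.015 m and z of spool_small in the frame of spool_stand between 0.049 and 0.059 m); the robot touches nothing.
It fails at once if the pen jar is pushed more than 25 mm from where it stood or tipped over (distance of pen_jar from where it was at the start of the episode above 0.025 m or angle between pen_jar's own z axis and vertical above 0.35 rad).
It fails at once if the button tin is pushed more than 25 mm from where it stood or tipped over (distance of button_tin from where it was at the start of the episode above 0.025 m or angle between button_tin's own z axis and vertical above 0.35 rad).
It fails at once if the glue bottle is pushed more than 25 mm from where it stood or tipped over (distance of glue_bottle from where it was at the start of the episode above 0.025 m or angle between glue_bottle's own z axis and vertical above 0.35 rad).
It also fails if it takes over 118 s, if anything falls off the work surface, if the arm or the gripper's body presses on something with over 40 N, if the wrist force passes 120 N, or if a joint passes its speed limit or range.

## Working session

There is one attempt and no reset: what is moved stays moved. The work goes in short steps, Python scripts to look and compute and a shell command to move; the robot and the scene stay as the last step left them, time stands still between calls to the robot, and variables do not carry over. Pictures are saved under pics/ and viewed, at most 14 in all, crops included, and the job is handed in when it is done.

```bash
mkdir -p pics; cat > h.py <<'E'
import numpy as np, cv2
from workcell import bot
from scipy.spatial.transform import Rotation as Ro
def ray_plane(c,p,z):
    f=c["img"].shape[0]/2/np.tan(np.radians(c["fovy"])/2)
    d=np.array([(p[0]-c["cx"])/f,(p[1]-c["cy"])/f,1.])
    R=np.array(c["R"]);t=np.array(c["t"]);o=-R.T@t;d=R.T@d
    return o+d*(z-o[2])/d[2]
def save(c,n): cv2.imwrite(f"pics/{n}.png",c["img"][:,:,::-1])
E
python3 - <<'E'
from h import *
print(bot.get_obs(), bot.nose_length)
for n in ("top","scene"):
    c=bot.camera(n); save(c,n)
    print(n,c["fovy"],c["cx"],c["cy"],-np.array(c["R"]).T@c["t"])
    for th in "roll_large roll_medium roll_small spool_large spool_small tape_stand spool_stand pen_jar button_tin glue_bottle".split():
        for r in bot.landmark_of(th,c)[:4]:
            print(th,round(r["score"],2),np.round(r["point"],1),np.round(ray_plane(c,r["point"],0)[:2],4))
E
```

```text
{'time': 0.0, 'q': array([6.49722139e+01, 5.01065913e+00, 1.00338994e+01, 9.50983001e+01,
       7.54576895e-05, 8.99993931e+01]), 'qd': array([ 0.0443601 ,  0.03423422, -0.06515516,  0.07147501, -0.04942343,
        0.01852253]), 'joint_efforts': array([ 2.74679578e-04, -5.20382202e+01,  4.64812195e+01,  1.59089168e-02,
        3.66301293e-06,  1.34794558e-05]), 'ee_pos': array([0.23259113, 0.49816327, 0.23858232]), 'tcp_rot': array([-1.79924940e+02, -7.62526633e-05,  1.54972821e+02]), 'wrist_force': array([-0.91165562,  0.43722112, -0.24084025]), 'torque': array([-0.00848062,  0.06819989,  0.03970277]), 'grasp_force': 0.0, 'opening': 0.0852730546928892} 0.008
top 51.81585671149101 278.5765009108559 205.43048715088733 [ 0.40229904 -0.01369373  0.88910451]
roll_large 0.71 [161.9 116.3] [0.7046 0.2401]
roll_large 0.65 [198.  156.4] [0.619  0.1591]
roll_medium 0.73 [120.9 242.4] [0.435  0.3084]
roll_small 0.7 [291.1 289.2] [ 0.3487 -0.0422]
roll_small 0.67 [254.1 292.8] [0.3399 0.0324]
roll_small 0.6 [271.  248.9] [0.4289 0.0005]
spool_large 0.86 [335.3 238.8] [ 0.4527 -0.131 ]
spool_s
[... 429 characters left out ...]
e 0.85 [409.6 192.9] [0.7072 0.2401]
roll_medium 0.68 [319.4 155.9] [0.4478 0.2898]
roll_medium 0.48 [161.9 309.9] [ 0.4523 -0.3001]
roll_small 0.73 [229.1 192.5] [0.3409 0.0318]
roll_small 0.72 [217.  252.8] [ 0.4455 -0.1442]
roll_small 0.64 [255.7 212. ] [0.4379 0.0012]
roll_small 0.57 [214.  210.8] [ 0.3549 -0.0417]
spool_small 0.89 [386.6 165.5] [0.6199 0.3307]
tape_stand 0.79 [334.4 244.3] [ 0.6323 -0.0069]
tape_stand 0.42 [158.4 311. ] [ 0.4489 -0.3048]
spool_stand 0.94 [303.9 179. ] [0.4662 0.1702]
pen_jar 0.82 [246.6 351.7] [ 0.6207 -0.2914]
button_tin 0.64 [159.4 311.1] [ 0.4505 -0.3041]
button_tin 0.29 [290.5 284.3] [ 0.6101 -0.1413]
glue_bottle 0.64 [293.1 287.7] [ 0.618  -0.1458]
```

View pics/top.png

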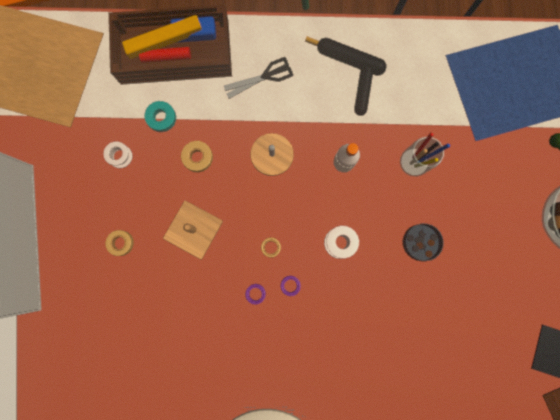

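View pics/scene.png

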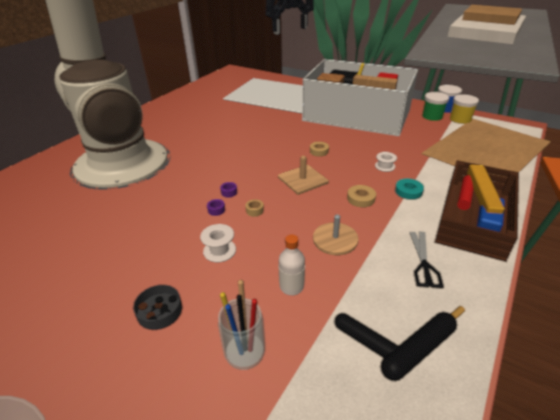

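The top view shows these things:
- **Tan large roll:** (197,156). The turquoise look-alike is at (160,116).
- **Tan small roll:** (271,247). Purple look-alikes are at (255,293) and (290,286).
- **Tan medium roll:** (119,243).
- **White spools:** large at (342,242), small at (118,154).
- **Stands:** round at (272,154), square at (193,229).

The tan ones fit the description. I'll fit circles at the known heights and confirm in one rectified crop sheet.

```bash
cat >> h.py <<'E'
def rect(c,x,y,z,h=.06,s=2):  # patch: row ~ -x, col ~ -y ; s px/mm
    n=int(2*h*1000*s)+1
    g=h-np.arange(n)/(1000*s)
    X,Y=np.meshgrid(x+g,y+g,indexing="ij")
    P=np.stack([X,Y,np.full_like(X,z)],-1)@np.array(c["R"]).T+np.array(c["t"])
    f=c["img"].shape[0]/2/np.tan(np.radians(c["fovy"])/2)
    m=(P[...,:2]/P[...,2:]*f+[c["cx"],c["cy"]]).astype(np.float32)
    return cv2.remap(c["img"],m[...,0],m[...,1],cv2.INTER_CUBIC)
def fit(c,x,y,z,radii,search=.014,s=2):
    im=rect(c,x,y,z,s=s); g=cv2.GaussianBlur(im,(0,0),2).astype(np.float32)
    gx=np.stack([cv2.Sobel(g[...,k],cv2.CV_32F,1,0) for k in range(3)],-1);gy=np.stack([cv2.Sobel(g[...,k],cv2.CV_32F,0,1) for k in range(3)],-1)
    a=np.linspace(0,2*np.pi,90,endpoint=False);mid=im.shape[0]//2;k=int(search*1000*s);best=(-1,)
    for dr in range(-k,k+1):
        for dc in range(-k,k+1):
            v=0
            for r in radii:
                R=r*1000*s
                cc=np.rint(mid+dc+R*np.cos(a)).astype(int).clip(0,2*mid);rr=np.rint(mid+dr+R*np.sin(a)).astype(int).clip(0,2*mid)
                v+=np.sqrt(np.linalg.norm(gx[rr,cc]*np.cos(a)[:,None]+gy[rr,cc]*np.sin(a)[:,None],axis=-1)).mean()
            if v>best[0]: best=(v,dr,dc)
    v,dr,dc=best
    for r in radii: cv2.circle(im,(mid+dc,mid+dr),int(r*1000*s),(0,0,255),1)
    return x-dr/1000/s,y-dc/1000/s,v,im
E
cat > m.py <<'E'
from h import *
T={"roll_large":(.615,.162,.019,(.032,.013)),"roll_medium":(.435,.306,.019,(.026,.013)),"roll_small":(.43,0,.019,(.020,.013)),
"spool_large":(.445,-.131,.044,(.032,.014)),"spool_small":(.61,.322,.030,(.025,.014)),"tape_stand":(.628,-.002,.010,(.045,)),"post":(.628,-.002,.062,(.006,)),"spost":(.466,.166,.066,(.006,))}
rows=[]
for n in ("top","scene"):
    c=bot.camera(n);L=[]
    for k,(x,y,z,r) in T.items():
        x,y,v,im=fit(c,x,y,z,r);print(n,k,round(x,4),round(y,4),round(float(v),1));L.append(cv2.resize(im,(190,190)))
    rows+=[np.hstack(L[:4]),np.hstack(L[4:])]
cv2.imwrite("pics/fit.png",cv2.resize(np.vstack(rows)[:,:,::-1],(600,600)))
E
python3 m.py
```

```text
top roll_large 0.617 0.16 14.4
top roll_medium 0.434 0.308 14.2
top roll_small 0.4325 0.001 13.9
top spool_large 0.445 -0.139 23.1
top spool_small 0.6155 0.322 19.3
top tape_stand 0.6265 0.004 7.6
top post 0.6145 0.0035 9.2
top spost 0.4675 0.1625 6.8
scene roll_large 0.6185 0.1605 11.5
scene roll_medium 0.4365 0.308 10.3
scene roll_small 0.4335 0.0025 11.3
scene spool_large 0.4465 -0.138 16.4
scene spool_small 0.6175 0.3215 13.5
scene tape_stand 0.6275 0.0045 5.5
scene post 0.6275 0.004 6.9
scene spost 0.466 0.163 4.6
```

View pics/fit.png

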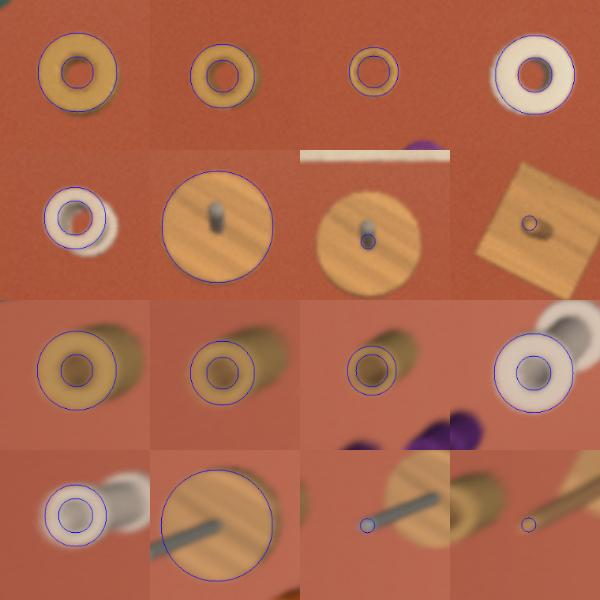

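The fits match in both cameras within 2 mm, and the crops confirm the tan rolls and white spools. I'll start with the large roll.

```bash
python3 -m inch '[[5,-4.4,0,0],[10,-8.8,0,0],[15,-13.2,-2,0],[20,-17.6,-4,0],[25,-22,-6,0],[30,-26.4,-8,0],[35,-30.7,-10,0],[38.5,-33.8,-10,0]]' 8.5 40; python3 -m inch '[[0,0,0,0],[0,0,0,0],[0,0,0,0],[0,0,0,0],[0,0,0,0],[0,0,0,0],[0,0,0,0],[0,0,0,0]]'
```

```text
time: 2.2
ee_pos: [0.5995, 0.1756, 0.1418]
tcp_rot: [-180.0, -0.0, 155.0]
wrist_force: [1.1, 0.7, 0.2]
opening: 0.0847
grasp_force: 0.0
time: 3.2
ee_pos: [0.5985, 0.1772, 0.1429]
tcp_rot: [-180.0, -0.0, 155.0]
wrist_force: [0.6, 0.1, 0.1]
opening: 0.085
grasp_force: 0.0
```

```bash
python3 -m inch '[[1.0,-0.9,-2,0],[1.9,-1.7,-5,0],[1.9,-1.7,-8,0],[1.9,-1.7,-10,0],[1.9,-1.7,-10,0],[1.9,-1.7,-10,0],[1.9,-1.7,-10,0],[1.9,-1.7,-10,0]]'
python3 - <<'E'
from h import *
o=bot.get_obs();print(o["ee_pos"]);c=bot.camera("wrist");save(c,"w1");print(c["fovy"],c["cx"],c["cy"],np.round(c["mount"],3).tolist())
E
```

```text
time: 4.2
ee_pos: [0.618, 0.1604, 0.0439]
tcp_rot: [179.9, 0.1, 155.0]
wrist_force: [1.1, 0.2, 0.4]
opening: 0.0852
grasp_force: 0.0
[0.61795472 0.16035576 0.04387878]
65.70646984690485 277.0492624586754 214.89532739613423 [[0.0, -0.954, -0.3, 0.077], [1.0, 0.0, -0.0, 0.0], [0.0, -0.3, 0.954, -0.134], [0.0, 0.0, 0.0, 1.0]]
```

View pics/w1.png

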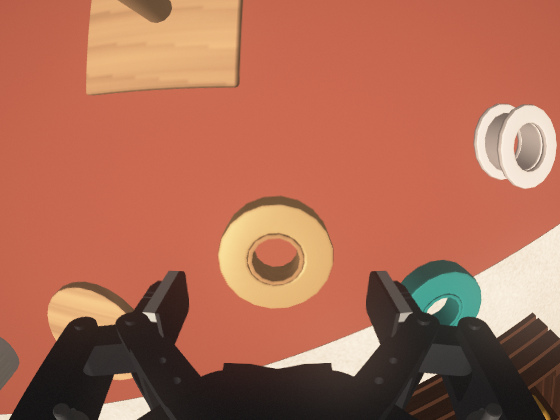

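The wrist view shows the tan large roll at (275,258), centred between the pads at (175,300) and (380,300). I'll descend and grip.

```bash
python3 -m inch '[[0,0,-1.5,0],[0,0,-2.8,0],[0,0,-3.6,0],[0,0,-3.6,0],[0,0,-3.6,0],[0,0,-3.6,0],[0,0,-3.6,0],[0,0,-3.6,0]]' && python3 -m inch '[[0,0,0,0],[0,0,0,0],[0,0,0,0],[0,0,0,0],[0,0,0,0],[0,0,0,0],[0,0,0,0],[0,0,0,0]]' 4 40
```

```text
time: 5.25
ee_pos: [0.6176, 0.1602, 0.0071]
tcp_rot: [180.0, 0.0, 155.0]
wrist_force: [0.0, -0.6, 0.0]
opening: 0.0848
grasp_force: 0.0
time: 6.25
ee_pos: [0.6178, 0.1603, 0.0074]
tcp_rot: [180.0, 0.0, 155.0]
wrist_force: [-0.2, -0.3, 6.4]
opening: 0.062
grasp_force: 44.1
```

```bash
python3 -m inch '[[0,0,4,0],[0,0,9,0],[0.2,-3,10,0],[0.4,-7,10,0],[0.6,-11,10,0],[0.9,-14,10,0],[0.9,-15.6,10,0],[0.9,-15.6,10,0]]'; python3 -m inch '[[0,0,0,0],[0,0,0,0],[0,0,0,0],[0,0,0,0],[0,0,0,0],[0,0,0,0],[0,0,0,0],[0,0,0,0]]'
python3 - <<'E'
from h import *
c=bot.camera("wrist");save(c,"w2")
E
```

```text
time: 7.25
ee_pos: [0.6263, 0.0037, 0.1065]
tcp_rot: [-180.0, -0.0, 154.9]
wrist_force: [0.3, 0.9, -1.0]
opening: 0.0618
grasp_force: 44.0
time: 8.25
ee_pos: [0.6265, 0.0041, 0.1069]
tcp_rot: [180.0, -0.0, 155.0]
wrist_force: [0.2, 0.7, -1.2]
opening: 0.0618
grasp_force: 44.0
```

View pics/w2.png

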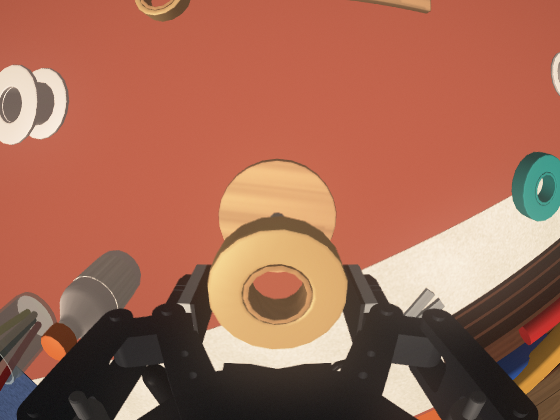

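The roll hangs level and its centre at (277,290) lines up with the foot column at 277. I'll lower it.

```bash
python3 -m inch '[[0,0,-2,0],[0,0,-3.5,0],[0,0,-5,0],[0,0,-6.5,0],[0,0,-8,0],[0,0,-8.8,0],[0,0,-8.8,0],[0,0,-8.8,0]]'; python3 -m inch '[[0,0,0,0],[0,0,0,0],[0,0,0,0],[0,0,0,0],[0,0,0,0],[0,0,3,0],[0,0,7,0],[0,0,10,0]]' 8.4
```

```text
time: 9.3
ee_pos: [0.6267, 0.0042, 0.0191]
tcp_rot: [180.0, 0.0, 155.0]
wrist_force: [0.2, -0.0, -0.7]
opening: 0.062
grasp_force: 44.0
time: 10.3
ee_pos: [0.6267, 0.0042, 0.1206]
tcp_rot: [180.0, 0.1, 155.0]
wrist_force: [0.7, -0.4, -0.6]
opening: 0.0838
grasp_force: 0.0
```

```bash
python3 -m inch '[[-2.5,4,0,0],[-5.4,8.6,0,0],[-8.3,13.2,0,0],[-11.2,17.8,0,0],[-14.1,22.4,0,0],[-17,27,0,0],[-19.1,30.4,0,0],[-19.1,30.4,0,0]]'; python3 -m inch '[[0,0,0,0],[0,0,0,0],[0,0,-2,0],[0,0,-4,0],[0,0,-6,0],[0,0,-7,0],[0,0,-7,0],[0,0,-7,0]]' 7
python3 - <<'E'
from h import *
import m
E
```

```text
time: 11.3
ee_pos: [0.4341, 0.3102, 0.119]
tcp_rot: [180.0, -0.0, 155.2]
wrist_force: [-0.2, -0.6, 0.3]
opening: 0.0839
grasp_force: 0.0
time: 12.3
ee_pos: [0.436, 0.3082, 0.0497]
tcp_rot: [179.9, 0.0, 154.9]
wrist_force: [-0.3, 0.8, 1.3]
opening: 0.0701
grasp_force: 0.0
top roll_large 0.6165 0.1555 4.0
top roll_medium 0.434 0.3075 11.6
top roll_small 0.4325 0.001 14.1
top spool_large 0.4455 -0.139 23.1
top spool_small 0.6155 0.322 19.6
top tape_stand 0.6265 0.004 7.5
top post 0.6145 0.0035 9.0
top spost 0.463 0.163 6.9
scene roll_large 0.6265 0.173 2.4
scene roll_medium 0.4365 0.3075 10.4
scene roll_small 0.4335 0.0025 11.3
scene spool_large 0.4465 -0.138 16.5
scene spool_small 0.6175 0.3215 13.6
scene tape_stand 0.6275 0.0055 5.1
scene post 0.628 0.0035 6.9
scene spost 0.466 0.1615 4.6
```

View pics/fit.png

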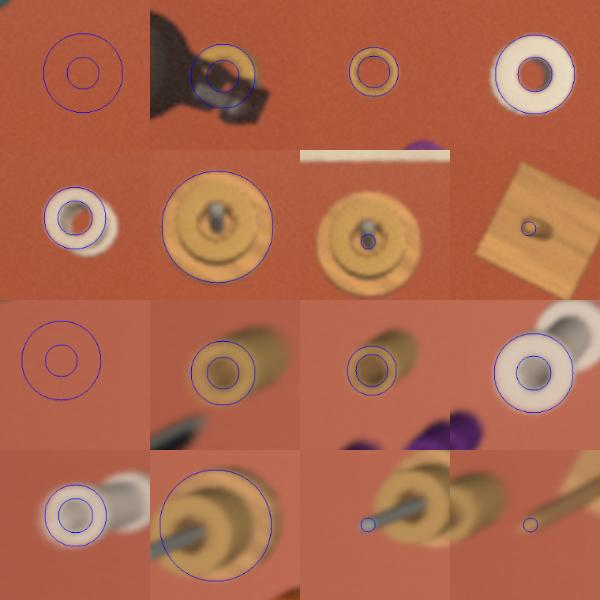

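The large roll lies flat on the round foot with the post through its bore. The medium roll is still where it was measured, so I'll grip it now. At an opening of 52 mm the tips reach farther forward, so I'll stop at z = 10 mm.

```bash
python3 -m inch '[[0,0,-2,0],[0,0,-4,0],[0,0,-4,0],[0,0,-4,0],[0,0,-4,0],[0,0,-4,0],[0,0,-4,0],[0,0,-4,0]]' 7 40; python3 -m inch '[[0,0,0,0],[0,0,0,0],[0,0,0,0],[0,0,0,0],[0,0,0,0],[0,0,0,0],[0,0,3,0],[0,0,8,0]]' 3; python3 -m inch '[[1,-1.5,2.5,0],[3.9,-6.1,3,0],[6.8,-10.7,3,0],[9.7,-15.3,3,0],[12.6,-19.9,3,0],[15.5,-24.5,3,0],[18,-28.5,3,0],[19.1,-30.4,3,0]]'; python3 -m inch '[[0,0,0,0],[0,0,0,0],[0,0,0,0],[0,0,-1,0],[0,0,-1,0],[0,0,-1,0],[0,0,-1,0],[0,0,-1,0]]'
```

```text
time: 13.4
ee_pos: [0.4355, 0.3082, 0.009]
tcp_rot: [180.0, 0.0, 155.0]
wrist_force: [-0.3, -0.2, 0.0]
opening: 0.0701
grasp_force: 0.0
time: 14.4
ee_pos: [0.4343, 0.3074, 0.0876]
tcp_rot: [-179.8, -0.1, 155.0]
wrist_force: [-0.0, 0.2, 0.4]
opening: 0.0492
grasp_force: 41.7
time: 15.4
ee_pos: [0.6271, 0.0021, 0.1179]
tcp_rot: [-180.0, -0.1, 154.9]
wrist_force: [0.1, 1.1, -1.0]
opening: 0.0495
grasp_force: 41.7
time: 16.4
ee_pos: [0.6266, 0.0041, 0.1091]
tcp_rot: [180.0, 0.0, 155.0]
wrist_force: [0.1, 0.3, 0.2]
opening: 0.0492
grasp_force: 41.7
```

```bash
python3 -m inch '[[0,0,-1.5,0],[0,0,-3,0],[0,0,-4.5,0],[0,0,-6,0],[0,0,-7,0],[0,0,-7,0],[0,0,-7,0],[0,0,-7,0]]'; python3 -m inch '[[0,0,0,0],[0,0,0,0],[0,0,0,0],[0,0,0,0],[0,0,0,0],[0,0,3,0],[0,0,7,0],[0,0,8,0]]' 7;  python3 -m inch '[[-5,0,0,0],[-10,0,0,0],[-15,-0.1,0,0],[-19.3,-0.2,0,0],[-19.3,-0.2,-2,0],[-19.3,-0.2,-5,0],[-19.3,-0.2,-7,0],[-19.3,-0.2,-7,0]]' 6
python3 - <<'E'
from h import *
import m
print(bot.get_obs()["ee_pos"])
E
```

```text
time: 17.4
ee_pos: [0.6266, 0.0042, 0.039]
tcp_rot: [180.0, 0.0, 155.0]
wrist_force: [-0.1, 0.1, -0.4]
opening: 0.0496
grasp_force: 42.8
time: 18.4
ee_pos: [0.6276, 0.0042, 0.1219]
tcp_rot: [179.9, 0.2, 155.0]
wrist_force: [-1.2, 0.9, -0.1]
opening: 0.0698
grasp_force: 0.0
time: 19.4
ee_pos: [0.4322, 0.0022, 0.0472]
tcp_rot: [-179.9, -0.2, 155.0]
wrist_force: [-0.1, 0.5, -0.6]
opening: 0.06
grasp_force: 0.0
top roll_large 0.6015 0.1695 4.1
top roll_medium 0.4385 0.2975 4.1
top roll_small 0.418 0.0045 4.8
top spool_large 0.445 -0.139 23.3
top spool_small 0.6155 0.322 18.8
top tape_stand 0.6265 0.004 7.2
top post 0.6155 0.0035 8.2
top spost 0.463 0.1625 6.6
scene roll_large 0.62 0.1565 2.4
scene roll_medium 0.4255 0.3 2.1
scene roll_small 0.4335 0.0025 11.4
scene spool_large 0.4465 -0.1385 16.5
scene spool_small 0.617 0.322 13.6
scene tape_stand 0.627 0.0055 5.1
scene post 0.628 0.004 6.6
scene spost 0.4665 0.162 4.6
[0.43352349 0.00215685 0.04923238]
```

View pics/fit.png

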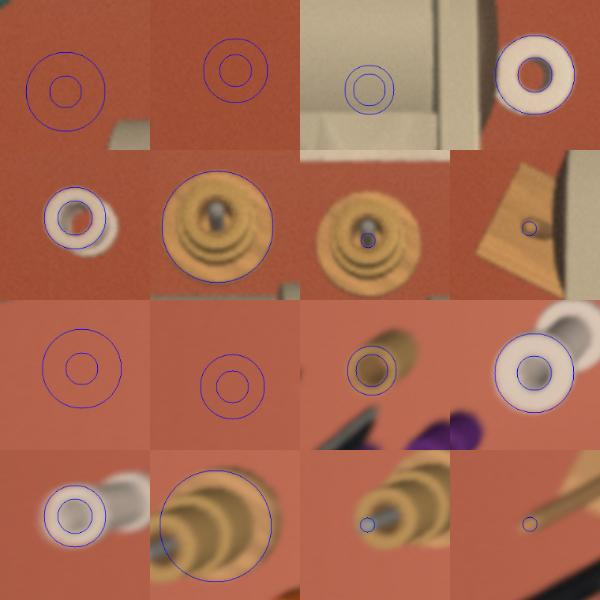

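The medium roll sits flat on the large one. The small tan roll is still in place under the jaws.

```bash
python3 -m inch '[[0,0,-2,0],[0,0,-3.8,0],[0,0,-3.8,0],[0,0,-3.8,0],[0,0,-3.8,0],[0,0,-3.8,0],[0,0,-3.8,0],[0,0,-3.8,0]]' 6 30; python3 -m inch '[[0,0,0,0],[0,0,0,0],[0,0,0,0],[0,0,0,0],[0,0,0,0],[0,0,0,0],[0,0,4,0],[0,0,10,0]]' 2; python3 -m inch '[[0,0,0,0],[5,0,0,0],[10,0,0,0],[15,0.1,0,0],[19.3,0.2,0,0],[19.3,0.2,0,0],[19.3,0.2,0,0],[19.3,0.2,0,0]]'
```

```text
time: 20.5
ee_pos: [0.4335, 0.0022, 0.011]
tcp_rot: [180.0, 0.0, 155.0]
wrist_force: [0.8, -0.4, 1.2]
opening: 0.0597
grasp_force: 0.0
time: 21.5
ee_pos: [0.432, 0.0021, 0.1101]
tcp_rot: [-179.9, -0.2, 155.0]
wrist_force: [1.1, -0.6, -0.2]
opening: 0.0383
grasp_force: 30.4
time: 22.5
ee_pos: [0.6257, 0.0041, 0.1109]
tcp_rot: [-180.0, -0.0, 155.0]
wrist_force: [0.2, -0.2, -0.2]
opening: 0.0382
grasp_force: 30.4
```

```bash
python3 -m inch '[[0.1,0,-1.5,0],[0.1,0,-3,0],[0.1,0,-4.5,0],[0.1,0,-5.1,0],[0.1,0,-5.1,0],[0.1,0,-5.1,0],[0.1,0,-5.1,0],[0.1,0,-5.1,0]]'; python3 -m inch '[[0,0,0,0],[0,0,0,0],[0,0,0,0],[0,0,0,0],[0,0,0,0],[0,0,3,0],[0,0,6,0],[0,0,7,0]]' 6.5;  python3 -m inch '[[-5,0,0,0],[-10,-2,0,0],[-14,-6,0,0],[-18.1,-10,0,0],[-18.1,-14.3,0,0],[-18.1,-14.3,-3,0],[-18.1,-14.3,-6,0],[-18.1,-14.3,-6,0]]' 8.4
python3 - <<'E'
from h import *
import m
print(bot.get_obs()["ee_pos"])
E
```

```text
time: 23.5
ee_pos: [0.6275, 0.0042, 0.0598]
tcp_rot: [-180.0, -0.0, 155.0]
wrist_force: [0.0, 0.1, -0.4]
opening: 0.038
grasp_force: 30.4
time: 24.5
ee_pos: [0.6283, 0.0042, 0.1318]
tcp_rot: [179.9, 0.1, 155.0]
wrist_force: [0.3, -1.2, -0.6]
opening: 0.0651
grasp_force: 0.0
time: 25.5
ee_pos: [0.4447, -0.1384, 0.0674]
tcp_rot: [-180.0, -0.3, 155.0]
wrist_force: [-0.4, 1.0, -0.1]
opening: 0.0839
grasp_force: 0.0
top roll_large 0.6195 0.1585 4.1
top roll_medium 0.4375 0.307 4.1
top roll_small 0.4205 -0.0125 4.0
top spool_large 0.435 -0.117 9.7
top spool_small 0.6155 0.322 19.0
top tape_stand 0.6265 0.004 7.3
top post 0.626 0.003 7.4
top spost 0.463 0.163 6.9
scene roll_large 0.6115 0.1635 2.4
scene roll_medium 0.4325 0.3095 2.1
scene roll_small 0.416 -0.014 6.5
scene spool_large 0.4465 -0.1385 16.6
scene spool_small 0.6175 0.3215 13.7
scene tape_stand 0.6275 0.0055 5.1
scene post 0.627 0.0045 7.0
scene spost 0.4665 0.1615 4.6
[ 0.44645725 -0.13876189  0.07024232]
```

View pics/fit.png

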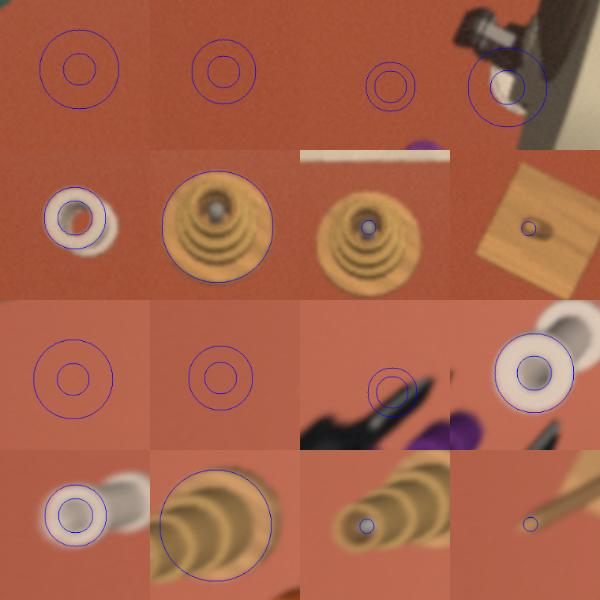

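All three rolls are stacked around the steel post. Next is the large spool.

```bash
python3 -m inch '[[0,0,-1.5,0],[0,0,-3,0],[0,0,-4.5,0],[0,0,-5.5,0],[0,0,-5.5,0],[0,0,-5.5,0],[0,0,-5.5,0],[0,0,-5.5,0]]' 8.5 40; python3 -m inch '[[0,0,0,0],[0,0,0,0],[0,0,0,0],[0,0,0,0],[0,0,0,0],[0,0,0,0],[0,0,4,0],[0,0,10,0]]' 4; python3 -m inch '[[0,2,0,0],[0,6,0,0],[0.5,11,0,0],[1,16,0,0],[1.5,21,0,0],[2,26,0,0],[2,30.1,0,0],[2,30.1,0,0]]';python3 -m inch '[[0,0,0,0],[0,0,0,0],[0,0,0,0],[0,0,0,0],[0,0,0,0],[0,0,0,0],[0,0,0,0],[0,0,0,0]]'
python3 - <<'E'
from h import *
c=bot.camera("wrist");save(c,"w3")
E
```

```text
time: 26.6
ee_pos: [0.4467, -0.1389, 0.0153]
tcp_rot: [180.0, 0.0, 155.0]
wrist_force: [-0.4, -0.9, 0.2]
opening: 0.0848
grasp_force: 0.0
time: 27.6
ee_pos: [0.4453, -0.1385, 0.1145]
tcp_rot: [-180.0, -0.2, 155.0]
wrist_force: [1.5, -0.9, 0.4]
opening: 0.0621
grasp_force: 43.8
time: 28.6
ee_pos: [0.4662, 0.1644, 0.1146]
tcp_rot: [-180.0, -0.0, 155.2]
wrist_force: [0.4, -0.0, -0.6]
opening: 0.062
grasp_force: 43.8
time: 29.6
ee_pos: [0.4665, 0.1622, 0.1148]
tcp_rot: [-180.0, -0.0, 155.0]
wrist_force: [0.6, 0.3, -0.6]
opening: 0.062
grasp_force: 43.8
```

View pics/w3.png

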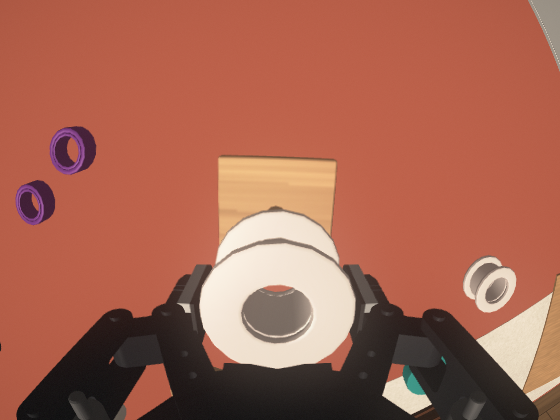

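The spool at (277,312) hangs level and the foot is centred at column 277. I'll lower it, release, and go to the small spool.

```bash
python3 -m inch '[[0,0,-2,0],[0,0,-3.5,0],[0,0,-5,0],[0,0,-6.5,0],[0,0,-8,0],[0,0,-8.9,0],[0,0,-8.9,0],[0,0,-8.9,0]]'; python3 -m inch '[[0,0,0,0],[0,0,0,0],[0,0,0,0],[0,0,0,0],[0,0,0,0],[0,0,3,0],[0,0,7,0],[0,0,10,0]]' 8.4;  python3 -m inch '[[3,3,0,0],[7,7.3,0,0],[11,11.6,0,0],[15,16,0,0],[15,16,-1,0],[15,16,-4,0],[15,16,-6,0],[15,16,-6,0]]' 7
python3 - <<'E'
from h import *
import m
print(bot.get_obs()["ee_pos"])
E
```

```text
time: 30.65
ee_pos: [0.4666, 0.1622, 0.0259]
tcp_rot: [180.0, 0.0, 155.0]
wrist_force: [-0.8, 0.2, -1.4]
opening: 0.0625
grasp_force: 44.0
time: 31.65
ee_pos: [0.4667, 0.1622, 0.1275]
tcp_rot: [180.0, 0.0, 155.0]
wrist_force: [0.1, 0.7, 0.5]
opening: 0.0841
grasp_force: 0.0
time: 32.65
ee_pos: [0.6153, 0.3212, 0.0643]
tcp_rot: [-179.9, -0.1, 155.0]
wrist_force: [-0.5, 0.5, 0.5]
opening: 0.0699
grasp_force: 0.0
top roll_large 0.618 0.1545 3.9
top roll_medium 0.4215 0.3195 4.0
top roll_small 0.4255 0.008 4.0
top spool_large 0.452 -0.126 4.0
top spool_small 0.615 0.316 12.8
top tape_stand 0.6265 0.004 7.6
top post 0.626 0.003 7.6
top spost 0.4595 0.153 8.3
scene roll_large 0.6145 0.1585 2.3
scene roll_medium 0.4455 0.319 2.4
scene roll_small 0.4435 0.0135 2.4
scene spool_large 0.431 -0.118 2.5
scene spool_small 0.6175 0.3215 13.6
scene tape_stand 0.627 0.0055 5.2
scene post 0.6275 0.0045 7.0
scene spost 0.4685 0.1595 5.9
[0.61650381 0.32197659 0.06702746]
```

View pics/fit.png

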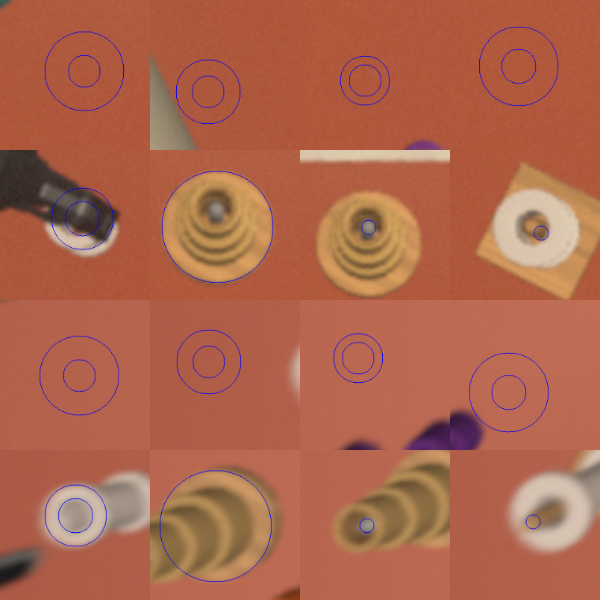

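The large spool is seated on the square stand. The small spool is in place under the jaws.

```bash
python3 -m inch '[[0,0,-1.5,0],[0,0,-3,0],[0,0,-4.5,0],[0,0,-5.5,0],[0,0,-5.5,0],[0,0,-5.5,0],[0,0,-5.5,0],[0,0,-5.5,0]]' 7 35; python3 -m inch '[[0,0,0,0],[0,0,0,0],[0,0,0,0],[0,0,0,0],[0,0,0,0],[0,0,0,0],[0,0,4,0],[0,0,10,0]]' 3; python3 -m inch '[[-2,-2.2,1,0],[-6,-6.4,1,0],[-10,-10.6,1,0],[-14,-15,1,0],[-15,-16,1,0],[-15,-16,1,0],[-15,-16,1,0],[-15,-16,1,0]]'
```

```text
time: 33.75
ee_pos: [0.6167, 0.3223, 0.0114]
tcp_rot: [180.0, 0.0, 155.0]
wrist_force: [-0.5, 0.7, 0.8]
opening: 0.0703
grasp_force: 0.0
time: 34.75
ee_pos: [0.6152, 0.3215, 0.1091]
tcp_rot: [-179.8, -0.2, 155.0]
wrist_force: [0.8, 1.2, 0.8]
opening: 0.0477
grasp_force: 36.3
time: 35.75
ee_pos: [0.4671, 0.1629, 0.1205]
tcp_rot: [-180.0, -0.0, 155.0]
wrist_force: [-0.9, 0.1, -0.4]
opening: 0.0477
grasp_force: 36.4
```

```bash
python3 -m inch '[[0,0,-1.5,0],[0,0,-3,0],[0,0,-4.5,0],[0,0,-5.4,0],[0,0,-5.4,0],[0,0,-5.4,0],[0,0,-5.4,0],[0,0,-5.4,0]]'; python3 -m inch '[[0,0,0,0],[0,0,0,0],[0,0,0,0],[0,0,0,0],[0,0,0,0],[0,0,3,0],[0,0,7,0],[0,0,9,0]]' 7;  python3 -m inch '[[0,3,2,0],[-2,6,4,0],[-5,10,4,0],[-8,14,4,0],[-11,18,4,0],[-14,22,4,0],[-14,22,4,0],[-14,22,4,0]]'
python3 - <<'E'
from h import *
L=[]
for n in ("top","scene"):
    c=bot.camera(n)
    L.append(np.hstack([cv2.resize(fit(c,*a)[3],(260,260)) for a in ((.4665,.1625,.084,(.025,.014)),(.627,.004,.067,(.02,.013)),(.6,-.2,0,(.02,)))]))
    for a in ((.4665,.1625,.084,(.025,.014)),(.4665,.1625,.054,(.032,)),(.627,.004,.067,(.02,.013)),(.627,.004,.048,(.026,)),(.627,.004,.029,(.032,))): print(n,np.round(fit(c,*a)[:3],4))
    for t in ("pen_jar","button_tin","glue_bottle"): print(t,[np.round(ray_plane(c,r["point"],0)[:2],3) for r in bot.landmark_of(t,c)[:1]])
cv2.imwrite("pics/end.png",np.vstack(L)[:,:,::-1])
print(bot.get_obs())
E
```

```text
time: 36.75
ee_pos: [0.4666, 0.1622, 0.0671]
tcp_rot: [180.0, 0.0, 155.0]
wrist_force: [-0.3, -0.1, -1.0]
opening: 0.0475
grasp_force: 36.7
time: 37.75
ee_pos: [0.467, 0.1624, 0.159]
tcp_rot: [179.9, 0.1, 155.0]
wrist_force: [0.0, -0.0, 0.5]
opening: 0.0702
grasp_force: 0.0
time: 38.75
ee_pos: [0.3265, 0.3821, 0.1968]
tcp_rot: [-180.0, 0.0, 155.0]
wrist_force: [0.7, 0.9, -0.2]
opening: 0.0699
grasp_force: 0.0
top [ 0.466  0.162 16.465]
top [0.465  0.1635 7.3843]
top [6.27500e-01 4.00000e-03 1.36278e+01]
top [0.619 0.011 6.258]
top [0.621  0.016  6.3199]
pen_jar [array([ 0.616, -0.293])]
button_tin [array([ 0.449, -0.3  ])]
glue_bottle [array([ 0.609, -0.144])]
scene [ 0.4675  0.1625 14.2312]
scene [0.4675 0.1625 7.0643]
scene [6.28000e-01 5.50000e-03 1.18401e+01]
scene [ 0.633  -0.01    5.4487]
scene [ 0.6335 -0.01    5.3553]
pen_jar [array([ 0.622, -0.29 ])]
button_tin [array([ 0.456, -0.304])]
glue_bottle [array([ 0.618, -0.14 ])]
{'time': 39.15, 'q': array([ 4.94347661e+01, -2.19068522e+00, -1.93601198e+00,  9.02540353e+01,
        2.29881798e-03,  7.45153248e+01]), 'qd': array([ 0.27845854,  0.04438756,  0.07859711,  0.0031147 ,  0.04304557,
       -0.09856732]), 'joint_efforts': array([-6.39358652e-02, -4.45335174e+01,  4.69405782e+01,  2.02348179e-03,
       -1.87684411e-03, -2.71065357e-03]), 'ee_pos': array([0.32682647, 0.38180067, 0.19689861]), 'tcp_rot': array([ 1.79998772e+02, -2.04506649e-03,  1.54919441e+02]), 'wrist_force': array([-0.55111437,  0.09798624, -0.1177166 ]), 'torque': array([ 0.00278975,  0.00400943, -0.01698225]), 'grasp_force': 0.0, 'opening': 0.0696388586747286}
```

View pics/end.png

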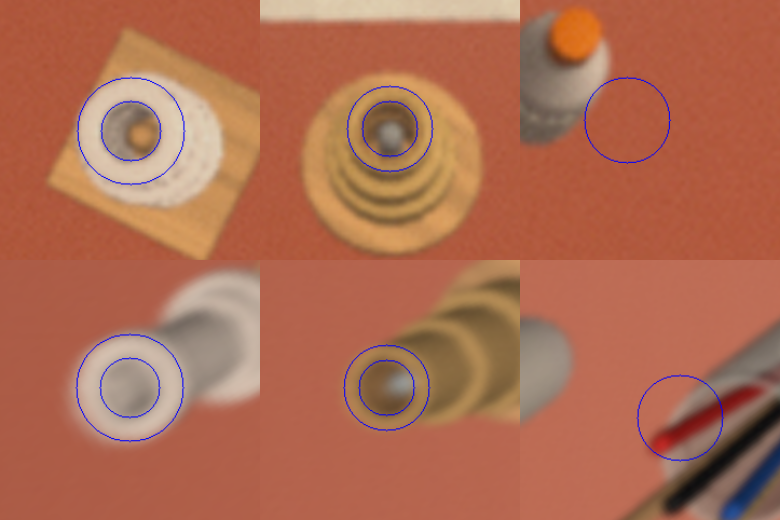

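The top rims of both stacks fit at their expected heights (84 and 67 mm) and are centred on the posts. The bystanders are still standing where they were.

```bash
python3 -c "
from workcell import bot
print(bot.job_done())"
```

```text
the job is handed in; nothing more can be done
None
```

The job is handed in: rolls large, medium and small are stacked on the round-footed stand and spools large and small on the square one, all let go. The last camera check showed both stacks centred at the right height and the bystanders where they were; the hand-in returned no verdict.

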